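# Build up a tier on the kiln shelf

### The job

Load the white kiln shelf: stand the blue tumbler upright on it midway between the two pads, the round prop upright on the round pad and the square prop upright on the square pad, each centred. Then lay the yellow bridge flat across the tops of both props, centred over the tumbler and in line with the two pads, and stand the green vase upright on the middle of the bridge. Let go of everything, do not tip the tumbler or the vase over, and leave the mug and the jar where they are.

Things in the scene. Friction and masses are not known exactly. Their poses are not given: they have to be found in the camera images.
- round_prop_mid (a point): Centre of the round kiln prop, a solid buff-pink cylinder 40 mm in diameter and 80 mm tall, standing upright with a small dark dot on its top; this point is half-way up (40 mm above its foot). z axis up along the prop. About 0.17 kg.
- square_prop_mid (a point): Centre of the square kiln prop, a solid dark-grey square column 40 x 40 mm and 80 mm tall, standing upright with a small dark dot on its top; this point is half-way up (40 mm above its foot). x and y axes are square to its side faces, z up. About 0.2 kg.
- tumbler_mid (a point): Centre of the blue-glazed open tumbler, round, 60 mm tall, straight-sided, 54 mm in diameter at the foot and 56 mm at the rim, walls about 4 mm thick; this point is half-way up (30 mm above its foot). z axis up. About 0.12 kg.
- vase_mid (a point): Centre of the closed green bud vase, round, 76 mm tall; foot 42 mm in diameter, straight belly 50 mm in diameter from 22 to 50 mm above the foot, then a 24 mm neck and 30 mm lip; this point is half-way up (38 mm above its foot, on the belly). z axis up. About 0.13 kg.
- bridge_mid (a point): Centre of the bridge, a flat yellow bar of kiln shelf 220 mm long (its x axis), 56 mm wide (its y axis) and 14 mm thick (z); this point is half-way through its thickness, 7 mm above its underside. It starts lying flat on the table. About 0.38 kg.
- round_pad: The round setting pad fixed on the kiln shelf, a buff-pink disc 56 mm in diameter and 3 mm thick; origin at the centre of its underside, which lies on the shelf, 15 mm above the table (its top is 18 mm above the table). Place of the round prop.
- square_pad: The square setting pad fixed on the kiln shelf, a dark-grey plate 56 x 56 mm and 3 mm thick; origin at the centre of its underside, which lies on the shelf, 15 mm above the table (its top is 18 mm above the table). Place of the square prop.
- shelf_mid (a point): Middle of the top face of the fixed white kiln shelf, a slab 160 mm (its x axis) by 260 mm (its y axis) and 15 mm thick lying on the table; this point is midway between the two pads, which lie 80 mm from it on either side along its y axis. Which pad is on which side changes.
- mug_mid (a point): Bystander: pale turquoise mug, 76 mm in diameter, 85 mm tall, with a handle; this point is half-way up on its axis. To be left alone.
- jar_mid (a point): Bystander: white jar with a red cap, 64 mm in diameter, 85 mm tall; this point is half-way up on its axis. To be left alone.
There are look-alikes about, which are no part of the job. Several things look just like the part that bears vase_mid: the one meant starts nearest to the robot's base.

How it is judged:
By the outcome, as a careful person would: the job done as asked, in the order asked, and still so for the second after the job is handed in, with the robot touching nothing.
It also fails if it takes over 136 s, if anything falls off the work surface, if the arm or the gripper's body presses on something with over 40 N, if the wrist force passes 120 N, or if a joint passes its speed limit or range.

### The arm

A 7-joint arm with a two-finger parallel gripper is mounted at the origin on the work surface. World frame = base frame: x ahead of the robot, y to its left, z up, the work surface at z = 0. Lengths are in mm, angles in rad, forces in N, time in s.
With the tool pointing down it reaches from about 425 to 875 mm from the base axis. Payload 8.4 kg.
Tool frame: the origin (TCP) lies at the very end of the fingers, on their centre line; the grasp point (between the pads) lies 19 mm behind it (arm.grip_depth is the distance from the TCP to the grasp point, in mm); z points along the fingers, y is the line along which they close (so a half turn about z gives the same grasp; the last joint's range is limited). The gripper opens to 85 mm and grips with 20 to 120 N. Pads are 22 mm wide; open, the fingers measure 114 mm over their backs; the gripper's body (76 mm by 85 mm) begins 54 mm behind the grasp point. The pads swing forward as they close: fully open they stand 13 mm farther back than shut.
Start: joints at [-1.237, 0.333, 0.04, 1.465, -0.013, 1.343, -0.059], TCP at [272.616, 590.036, 196.208] pointing down, gripper open.
Joint ranges: [-2.58, 2.58], [-0.38, 2.09], [-1.3, 1.39], [0.25, 2.4], [-1.5, 4.64], [0.08, 2.09], [-2.65, 2.65]. Speed limits (rad/s): [2.22, 2.22, 2.79, 2.79, 3.14, 3.14, 3.14].

### API

Orientations are given as a unit quaternion [w, x, y, z].
In Python, from rig import arm, viewer gives the robot as it stands.
- The arm moves only by the tool move_arm, never from a script. Its argument "commands" is a list that holds one entry, the list of rows, each a list of 7 numbers: the turn, a rotation vector about the world's x, y, z as a fraction of full scale, then the shift along the world's x, y, z as a fraction of full scale, then the opening, from 0 (shut) to 1 (fully open). In form: [[[wx, wy, wz, x, y, z, hand], ...]]. A call has 1 to 12 rows; each row shifts and turns the commanded pose from where the row before left it; what a row does not reach is not made up. Full scale, the value 1, is 0.025 m for a shift and 4 degrees for a turn. A row lasts 1/12 s, in which the tool goes at most 41.7 mm and 7.16 degrees, less where a joint would pass 70% of its speed; a pose out of reach is approached as far as the arm can. A call with a number of a shift or a turn outside -1 to 1 is refused whole. A call with a gripper value outside its range is refused whole. The fingers move at their own pace and stop on an object; "newtons" is the grip in N (left out, the last holds). Time passes only in rows, so rows that do not move let the fingers close. It gives the time, the measured TCP pose, the force, the opening and the grip force at its end, in the units of the state.
- arm.read_state(): the state, without advancing time (a new reading comes with each control period).
- viewer.read_camera(name): name is "scene" or "top"; returns a dict with "color" (480x640x3 uint8, red, green, blue), "depth" (480x640 float32, mm along the optical axis (not along the pixel's ray), 0 where there is no reading), "K" (3x3 intrinsics, pixels), "origin" and "rotation" of the camera in the world. Camera axes: x right, y down, z forward; pixel columns grow to the right and rows downward; lengths in mm; the calibration is good to about 2 mm. A picture is of the moment at which its call begins.
- arm.close_job(): hands the job in; it is judged then, once.
The state is a dict: "t": time; "joint_pos": joint angles; "dq": joint speeds; "joint_torque": joint torques, N m; "tool_pos": TCP position; "eef_rot": TCP orientation; "force": force on the tool from outside, world axes, zero at the start; "moment": the same for the moment, N m; "width": finger opening in mm; "grasp_force": force on a finger pad.
Only numpy, scipy, OpenCV 4.12 (cv2) and the standard library are available. Lean on these libraries where they do the work, as an engineer would, in place of code of your own. Each camera call takes 0.05 s, during which the arm holds its last target. There are 200 camera calls.

## Working session

There is one attempt and no reset: what is moved stays moved. The work goes in short steps, Python scripts to look and compute and a tool call to move; the robot and the scene stay as the last step left them, time stands still between calls to the robot, and variables do not carry over. Pictures are saved under pics/ and viewed, at most 16 in all, crops included, and the job is handed in when it is done.

Besides the shell and the picture viewer there is one more tool, called after "Emit:" as a command line: name --argument value ..., lists and objects as JSON in quotes. move_arm: Moves the arm, as the interface text tells. Its arguments: {"type":"object","properties":{"commands":{"type":"array","items":{"type":"array","items":{"type":"array","items":{"type":"number","minimum":-1,"maximum":1}}}},"newtons":{"type":"number"}},"required":["commands"]}

```bash
mkdir -p pics; ls
cat > h.py <<'E'
import numpy as np, cv2
from rig import arm, viewer
def shot(name, tag=None):
    c=viewer.read_camera(name)
    if tag: cv2.imwrite(f'pics/{tag}.png', c['color'][:,:,::-1])
    return c
def cloud(c):
    d=c['depth'].astype(float); K=np.array(c['K']); v,u=np.mgrid[:480,:640]
    p=np.stack([(u-K[0,2])/K[0,0]*d,(v-K[1,2])/K[1,1]*d,d],-1)
    w=p@np.array(c['rotation']).T+np.array(c['origin']); w[d==0]=np.nan
    return w
E
python3 - <<'E'
from h import *
for n in('top','scene'):
    c=shot(n,n+'0'); print(n,c['K'],c['origin'],c['rotation']); np.savez(n+'0.npz',**c)
s=arm.read_state();print(s)
E
```

```text
pics
top [[449.61669291   0.         321.7748836 ]
 [  0.         449.61669291 239.69899923]
 [  0.           0.           1.        ]] [ 541.57075336 -114.34054681 1114.20149761] [ 0.03015995 -0.69839619  0.71491487 -0.01516101]
scene [[444.73975426   0.         321.78193701]
 [  0.         444.73975426 238.52715088]
 [  0.           0.           1.        ]] [1233.19533658  390.84490349  804.41702952] [-0.18008553  0.39022567  0.82806547 -0.36000099]
{'t': 0.1, 'joint_pos': array([-1.23718354,  0.33382668,  0.03987484,  1.46618809, -0.01344643,
        1.34326037, -0.05851561]), 'dq': array([-0.00092886, -0.00029255, -0.00045722, -0.00178812,  0.00031493,
       -0.00038112,  0.00134457]), 'joint_torque': array([ 3.67769971e-03, -6.60016179e+01,  1.37001224e+00, -4.06468964e+01,
        1.70243281e-02,  9.00853775e-03,  1.44093292e-05]), 'tool_pos': array([272.44723928, 589.64885117, 195.41641742]), 'eef_rot': array([-1.27765777e-04,  2.14742287e-01,  9.76670491e-01, -6.96833075e-04]), 'force': array([ 0.72670834, -0.94240865,  1.26799172]), 'moment': array([-0.00242758, -0.02362705, -0.02096105]), 'grasp_force': 0.0, 'width': 85.38579116429842}
```

View images.

View pics/top0.png

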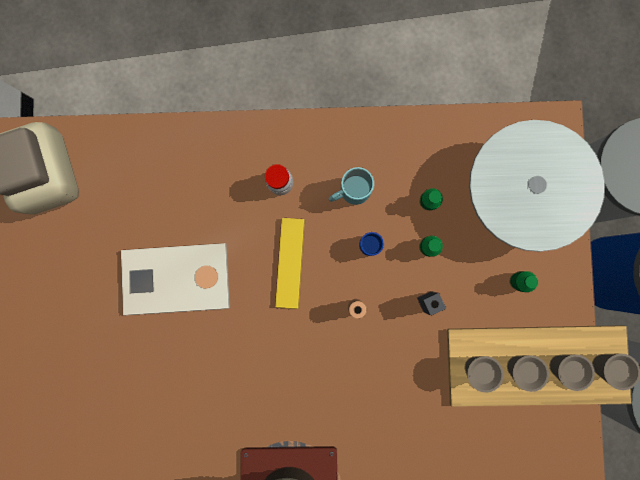

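View pics/scene0.png

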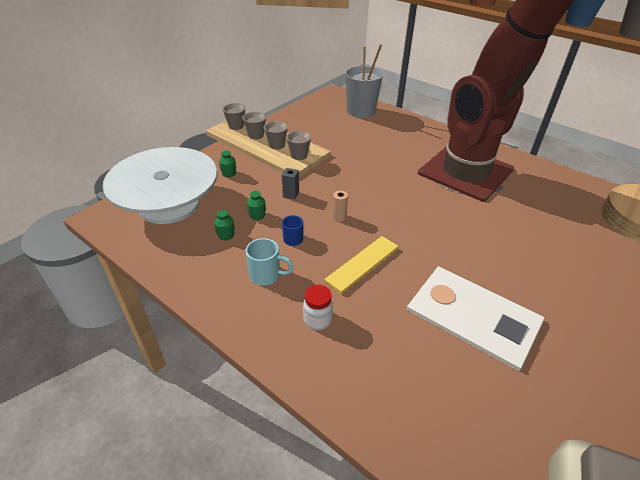

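```bash
cat > h.py <<'E'
import numpy as np, cv2
from scipy.spatial.transform import Rotation as R
from rig import arm, viewer
def shot(name, tag=None):
    c=viewer.read_camera(name)
    if tag: cv2.imwrite(f'pics/{tag}.png', c['color'][:,:,::-1])
    return c
def cloud(c):
    d=c['depth'].astype(float); K=np.array(c['K']); v,u=np.mgrid[:480,:640]
    p=np.stack([(u-K[0,2])/K[0,0]*d,(v-K[1,2])/K[1,1]*d,d],-1)
    w=p@R.from_quat(np.roll(c['rotation'],-1)).as_matrix().T+np.array(c['origin']); w[d==0]=np.nan
    return w
def rect(p):  # xy points -> centre, size, angle of min-area rectangle
    return cv2.minAreaRect(p[:,:2].astype(np.float32))
E
python3 - <<'E'
from h import *
C={n:dict(np.load(n+'0.npz')) for n in('top','scene')}
W={n:cloud(C[n]) for n in C}
t=W['top']
# table height
print('table z', [np.round(t[a,b],1) for a,b in((400,200),(150,200),(200,330))], 'scene', [np.round(W['scene'][a,b],1) for a,b in((250,450),(330,250))])
boxes=dict(round=(338,378,290,325,60,90),square=(415,450,285,320,60,90),tumb=(355,390,228,260,45,75),bridge=(270,310,210,315,7,25),
 v1=(415,450,180,215,20,90),v2=(415,450,230,262,20,90),v3=(505,545,265,298,20,90),shelf=(110,240,235,322,9,24),mug=(325,380,160,210,20,95),jar=(260,300,160,200,20,95))
for k,(a,b,c,d,l,h) in boxes.items():
    p=t[c:d,a:b].reshape(-1,3); q=p[(p[:,2]>l)&(p[:,2]<h)]
    # same region in scene camera
    lo,hi=q[:,:2].min(0)-8,q[:,:2].max(0)+8
    s=W['scene'].reshape(-1,3); s=s[(s[:,2]>l)&(s[:,2]<h)&(s[:,:2]>lo).all(1)&(s[:,:2]<hi).all(1)]
    r=rect(q); print(k,len(q),'rect',np.round(r[0],1),np.round(r[1],1),round(r[2],1),'z',np.round(np.percentile(q[:,2],[5,50,95]),1),'| scene',len(s), np.round(rect(s)[0],1) if len(s) else '', np.round(np.percentile(s[:,2],95),1) if len(s) else '')
E
```

```text
table z [array([229.2, 213.8,   3.4]), array([8.480e+02, 2.113e+02, 8.000e-01]), array([ 704.3, -114.3,   51.3])] scene [array([365.4, 134.7,   3.6]), array([874.1, -84.3,   1.2])]
round 244 rect [ 448.5 -169.8] [36.6 37.3] 88.7 z [77.5 80.7 84.2] | scene 190 [ 447.9 -168. ] 84.4
square 355 rect [ 456.4 -344.6] [41.  40.2] 22.0 z [68.5 80.5 83.7] | scene 220 [ 456.1 -342.3] 84.5
tumb 143 rect [ 597.9 -208.9] [53.8 54.1] 89.0 z [50.4 60.  63.9] | scene 251 [ 598.  -207.9] 62.8
bridge 2065 rect [553.4  -6.4] [ 70.5 233.6] 86.4 z [11.4 15.  18.3] | scene 1575 [551.1 -14.9] 18.9
v1 396 rect [ 702.6 -354.9] [48.3 49. ] 43.0 z [34.5 58.1 78.6] | scene 413 [ 705.1 -351.2] 79.0
v2 391 rect [ 590.6 -350. ] [47.8 49.1] 27.3 z [35.6 58.1 78.7] | scene 367 [ 592.5 -345.5] 78.9
v3 457 rect [ 502.1 -564.1] [46.2 48.8] 82.6 z [29.1 58.  78.2] | scene 305 [ 502.4 -560.3] 78.7
shelf 6869 rect [524.1 262.8] [287.4 176.6] 89.0 z [12.8 16.5 20.5] | scene 6855 [525.9 273.8] 21.3
mug 560 rect [ 738.1 -164.7] [100.4  75.3] 85.5 z [23.4 70.  87. ] | scene 1353 [ 737.6 -161.9] 87.3
jar 658 rect [756.9   7.9] [61.1 59.5] 81.9 z [34.9 84.9 88.7] | scene 1046 [761.9  11.9] 89.1
```

Run:
```python
from h import *
c=dict(np.load('top0.npz'))['color'][170:330,330:550,::-1]
d=dict(np.load('scene0.npz'))['color'][130:260,200:360,::-1]
a=cv2.resize(c,None,fx=2,fy=2,interpolation=2); b=cv2.resize(d,None,fx=2,fy=2,interpolation=2)
o=np.zeros((320,780,3),np.uint8); o[:,:440]=a; o[:260,450:770]=b
cv2.imwrite('pics/crop1.png',o)
```

```text
(no output)
```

View pics/crop1.png

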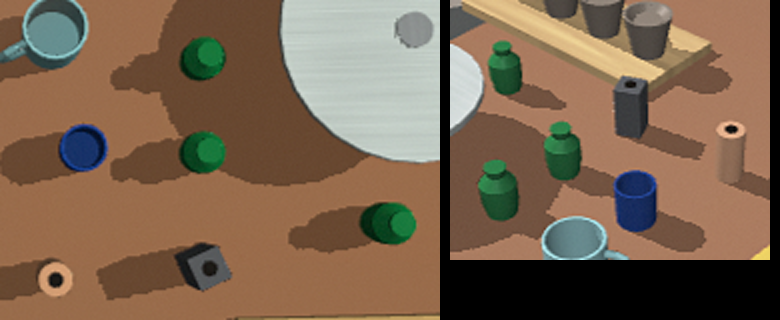

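```bash
cat >> h.py <<'E'
def hit(c,uv,z):  # pixels -> points on plane z
    uv=np.atleast_2d(np.asarray(uv,float)); K=np.array(c['K'])
    d=np.c_[(uv-K[:2,2])/[K[0,0],K[1,1]],np.ones(len(uv))]@R.from_quat(np.roll(c['rotation'],-1)).as_matrix().T
    o=np.array(c['origin']); return (o+d*((z-o[2])/d[:,2])[:,None])[:,:2]
def seg(c,lo,hi,box):  # HSV mask in box (u0,u1,v0,v1) -> largest contour pixels
    h=cv2.cvtColor(c['color'],cv2.COLOR_RGB2HSV); m=cv2.inRange(h,np.array(lo),np.array(hi)); k=np.zeros_like(m)
    u0,u1,v0,v1=box; k[v0:v1,u0:u1]=m[v0:v1,u0:u1]
    n,l,s,_=cv2.connectedComponentsWithStats(k); 
    if n<2: return np.zeros((0,2))
    return np.argwhere(l==1+s[1:,4].argmax())[:,::-1]
E
python3 - <<'E'
from h import *
C={n:dict(np.load(n+'0.npz')) for n in('top','scene')}
hsv={n:cv2.cvtColor(C[n]['color'],cv2.COLOR_RGB2HSV) for n in C}
for n,l in dict(top=[(206,277),(141,281),(180,260),(290,260),(434,302),(433,310),(440,312),(358,309),(365,310),(432,246),(436,243),(372,244),(361,240),(372,233)],scene=[(443,295),(511,328),(480,290),(360,265),(290,172),(340,194),(257,198),(292,222)]).items():
    for u,v in l: print(n,(u,v),hsv[n][v,u])
c=C['top']; P={}
sp=dict(rpad=((3,60,60),(18,255,255),(190,222,262,292),18),spad=((0,0,0),(180,90,130),(127,156,266,296),18),bridge=((20,120,60),(35,255,255),(265,315,205,320),14),
 dotR=((0,0,0),(180,255,70),(350,366,301,317),80),dotS=((0,0,0),(180,255,40),(425,445,295,312),80))
for k,(lo,hi,b,z) in sp.items():
    p=seg(c,lo,hi,b); q=hit(c,p,z); r=cv2.minAreaRect(q.astype(np.float32)); print(k,len(p),'mean',np.round(q.mean(0),1),'rect',np.round(r[0],1),np.round(r[1],1),round(r[2],1)); P[k]=q.mean(0)
c=C['scene']
sp=dict(rpad=((3,60,60),(18,255,255),(425,460,282,308),18),spad=((0,0,0),(180,90,130),(490,532,312,345),18),bridge=((20,120,60),(35,255,255),(320,405,230,300),14),
 dotR=((0,0,0),(180,255,70),(332,348,190,198),80),dotS=((0,0,0),(180,255,40),(283,299,168,177),80))
for k,(lo,hi,b,z) in sp.items():
    p=seg(c,lo,hi,b); q=hit(c,p,z); r=cv2.minAreaRect(q.astype(np.float32)); print('S',k,len(p),'mean',np.round(q.mean(0),1),'rect',np.round(r[0],1),np.round(r[1],1),round(r[2],1))
d=P['spad']-P['rpad']; print('pads',np.linalg.norm(d),np.degrees(np.arctan2(*d[::-1])),(P['spad']+P['rpad'])/2)
E
```

```text
top (206, 277) [ 13 116 207]
top (141, 281) [15  5 93]
top (180, 260) [ 24  29 213]
top (290, 260) [ 25 187 217]
top (434, 302) [11 66 31]
top (433, 310) [108  14  91]
top (440, 312) [ 13 133 155]
top (358, 309) [ 6 41 31]
top (365, 310) [ 13 117 215]
top (432, 246) [ 72 219 119]
top (436, 243) [ 71 205 122]
top (372, 244) [110 192 105]
top (361, 240) [110 216 136]
top (372, 233) [109 232 100]
scene (443, 295) [ 12  99 224]
scene (511, 328) [120  13 100]
scene (480, 290) [ 21  14 232]
scene (360, 265) [ 24 147 238]
scene (290, 172) [ 15 106  24]
scene (340, 194) [120  11  23]
scene (257, 198) [ 70 158  63]
scene (292, 222) [111 190  98]
rpad 425 mean [528.6 193.3] rect [528.9 193.2] [54.1 56.1] 89.6
spad 522 mean [521.6 353.3] rect [521.8 353.3] [55.3 57.2] 2.8
bridge 2100 mean [557.2 -11.7] rect [558.  -11.7] [ 57.1 220.8] 84.9
dotR 34 mean [ 446.5 -170.7] rect [ 445.8 -170.9] [11.4 13.6] 88.4
dotS 38 mean [ 455.9 -346.1] rect [ 455.7 -347. ] [13.6 13.5] 88.8
S rpad 366 mean [526.3 194.3] rect [525.8 194.2] [56.9 52.7] 28.8
S spad 564 mean [519.8 354.9] rect [519.7 354.6] [58.1 55.3] 2.3
S bridge 1591 mean [565.7  -8.5] rect [559.5  -7.8] [ 61.3 226.7] 84.7
S dotR 16 mean [ 442.3 -171.1] rect [ 442.2 -171.3] [11.7 14.2] 89.7
S dotS 13 mean [ 451.4 -346.1] rect [ 452.  -345.7] [10.2 11.6] 40.6
pads 160.15250276086564 92.52562146742504 [525.11938415 273.34108997]
```

Run:
```python
from h import *
c=dict(np.load('top0.npz'))['color'][:,:,::-1]
f=lambda a,b,s:cv2.resize(c[b:b+s,a:a+s],(380,380),interpolation=0)
cv2.imwrite('pics/crop2.png',np.hstack([f(415,285,38),f(352,226,38)]))
```

```text
(no output)
```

View pics/crop2.png

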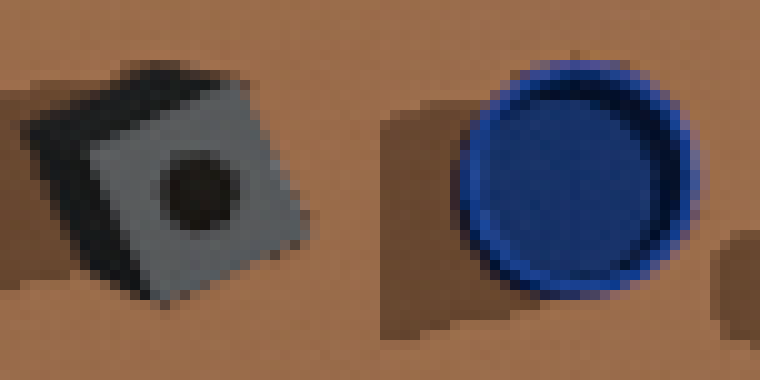

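Run:
```python
from h import *
c=dict(np.load('top0.npz'))
p=seg(c,(0,0,60),(180,70,125),(415,453,285,323)); q=hit(c,p,80); r=cv2.minAreaRect(q.astype(np.float32)); print('sq',len(p),np.round(q.mean(0),1),r)
p=seg(c,(100,120,0),(125,255,255),(352,390,226,264)); q=hit(c,p,60); print('tumb',len(p),q.mean(0),cv2.minEnclosingCircle(q.astype(np.float32)), hit(c,(371.4,243.4),60))
h=cv2.cvtColor(c['color'],cv2.COLOR_RGB2HSV); print(h[234:260:2,420:446:2,2])
p=seg(c,(60,100,100),(85,255,255),(418,447,232,262)); q=hit(c,p,76); print('lip',len(p),q.mean(0),cv2.minEnclosingCircle(q.astype(np.float32)))
p=seg(c,(60,100,20),(85,255,255),(418,447,232,262)); q=hit(c,p,50); print('belly',len(p),q.mean(0),cv2.minEnclosingCircle(q.astype(np.float32)))
```

```text
sq 247 [ 456.2 -345.6] ((456.3419189453125, -345.7366943359375), (38.96622085571289, 38.74566650390625), 23.039125442504883)
tumb 436 [ 597.52443729 -208.18612804] ((597.0797119140625, -208.37254333496094), 28.039175033569336) [[ 598.02382578 -208.8074407 ]]
[[104 103 104 104 106 107 108 104 104 104 105 103 103]
 [102 103 105  83  85  88  97  98 101 107 104 103 104]
 [154  92  44  81  84  90  95 102 109 110 100 105 104]
 [106  41  70  73  79  94 117 122 120 122 118 107 104]
 [ 70  56  69  68  57 123 120 120 121 121 137  96 106]
 [ 42  66  67  68  88 123 121 120 121 122 112  98 105]
 [ 40  62  68  68  75 123 119 121 122 122 119 103 106]
 [ 42  62  67  65  61 119 122 120 122 120 119  92 107]
 [ 50  43  67  64  65  76 121 122 123 115 107  94 103]
 [103  35  60  65  64  65  73  83  92  98  91 105 103]
 [104 104  35  52  68  72  73  83  90 101 102 103 103]
 [103 104 100 123  66  67  73 100 149 159 150 151 100]
 [139 147 153 155 157 157 156 157 155 154 155 153 150]]
lip 160 [ 590.95465074 -354.22753439] ((592.00732421875, -356.8566589355469), 18.94712257385254)
belly 355 [ 589.71993063 -349.68307458] ((589.927734375, -349.6202697753906), 25.95787811279297)
```

Scene: the three look-alike green vases are at top pixels (432,199), (432,246) and (525,282), with base distances of about 787, 687 and 755 mm. The one meant is at (432,246), and the crop confirms it. The square pad is at (141,281), the round pad at (206,277), the tumbler at (371,243), the square prop at (434,302) turned about 23°, the round prop at (358,309) and the bridge at (290,262). I start with the tumbler.

Emit:
move_arm --commands '[[[0,0,-1,0.4,-1,0,1],[0,0,-1,0.4,-1,0,1],[0,0,-1,0.4,-1,0,1],[0,0,-1,0.4,-1,0,1],[0,0,-1,0.4,-1,0,1],[0,0,-1,0.4,-1,0,1],[0,0,-1,0.4,-1,0,1],[0,0,-1,0.4,-1,0,1],[0,0,-1,0.4,-1,0,1],[0,0,-1,0.4,-1,0,1],[0,0,-1,0.4,-1,0,1],[0,0,-1,0.4,-1,0,1]]]' --newtons 40

```text
t: 1.1
tool_pos: [393.0, 288.3, 196.1]
eef_rot: [-0.0, 0.595, 0.804, -0.0]
force: [1.1, 0.5, -0.5]
width: 85.4
grasp_force: 0.0
```

Emit:
move_arm --commands '[[[0,0,-1,0.4,-1,0,1],[0,0,-1,0.4,-1,0,1],[0,0,-1,0.4,-1,0,1],[0,0,-0.67,0.4,-1,0,1],[0,0,0,0.4,-1,0,1],[0,0,0,0.4,-1,0,1],[0,0,0,0.4,-1,0,1],[0,0,0,0.4,-1,0,1],[0,0,0,0.4,-1,0,1],[0,0,0,0.4,-1,0,1],[0,0,0,0.4,-1,0,1],[0,0,0,0.4,-1,0,1]]]'

```text
t: 2.1
tool_pos: [512.7, -12.1, 196.2]
eef_rot: [-0.0, 0.692, 0.722, 0.0]
force: [1.1, -0.7, -0.7]
width: 85.7
grasp_force: 0.0
```

Emit:
move_arm --commands '[[[0,0,0,0.4,-1,-0.32,1],[0,0,0,0.4,-1,-0.32,1],[0,0,0,0.4,-1,-0.32,1],[0,0,0,0.4,-1,-0.32,1],[0,0,0,0.4,-1,-0.32,1],[0,0,0,0.4,-1,-0.32,1],[0,0,0,0.4,-1,-0.32,1],[0,0,0,0.6,-0.94,-0.32,1],[0,0,0,0,0,-0.32,1],[0,0,0,0,0,-0.32,1],[0,0,0,0,0,-0.32,1],[0,0,0,0,0,-0.32,1]]]'

```text
t: 3.1
tool_pos: [597.3, -207.6, 99.5]
eef_rot: [-0.0, 0.691, 0.723, 0.0]
force: [0.6, 0.5, 0.4]
width: 85.3
grasp_force: 0.0
```

Run:
```python
from h import *
c=shot('top'); d=shot('scene')
cv2.imwrite('pics/a1.png',np.hstack([cv2.resize(c['color'][180:320,300:460,::-1],(400,350)),cv2.resize(d['color'][150:290,220:380,::-1],(400,350))]))
s=arm.read_state(); print(s['t'],s['tool_pos'],s['eef_rot'],s['force'],s['joint_pos'])
```

```text
3.2 [ 596.73712745 -206.95449272   98.78563262] [-1.12418322e-03  6.90951680e-01  7.22900015e-01 -2.82903909e-04] [ 0.25280056 -0.19445725  0.75449672] [-0.29143136  0.43599181  0.72284946  1.65742089 -0.30885216  1.16820545
  0.55328537]
```

View pics/a1.png

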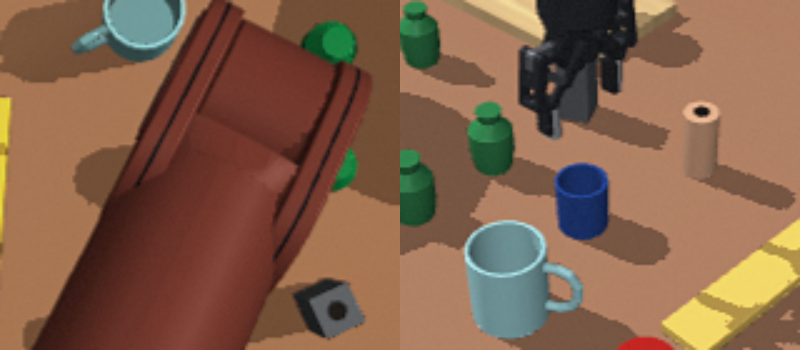

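The scene view shows the open fingers above the tumbler: the tips straddle crop pixel (580,110) and the tumbler is at (582,200). I go down and grip.

Emit:
move_arm --commands '[[[0,0,0,0,0,-0.8,1],[0,0,0,0,0,-0.8,1],[0,0,0,0,0,-0.8,1],[0,0,0,0,0,-0.6,1],[0,0,0,0,0,-0.5,1],[0,0,0,0,0,0,1],[0,0,0,0,0,0,0.6],[0,0,0,0,0,0,0.5],[0,0,0,0,0,0,0.4],[0,0,0,0,0,0,0],[0,0,0,0,0,0,0],[0,0,0,0,0,0,0]]]' --newtons 30

```text
t: 4.2
tool_pos: [598.6, -208.7, 14.3]
eef_rot: [0.001, 0.691, 0.722, 0.001]
force: [-0.8, 0.9, 6.7]
width: 53.4
grasp_force: 31.9
```

Emit:
move_arm --commands '[[[0,0,0,0,0,0.5,0],[0,0,0,0,0,1,0],[0,0,0,0,0,1,0],[0,0,0,0,0,1,0],[0,0,0,0,0,1,0],[0,0,0,0,0,1,0],[0,0,0,0,0,0.5,0],[0,0,0,-0.15,1,0,0],[0,0,0,-0.15,1,0,0],[0,0,0,-0.15,1,0,0],[0,0,0,-0.15,1,0,0],[0,0,0,-0.15,1,0,0]]]'

```text
t: 5.2
tool_pos: [578.2, -82.4, 162.7]
eef_rot: [-0.0, 0.691, 0.722, -0.0]
force: [0.4, 0.4, -1.7]
width: 52.8
grasp_force: 32.4
```

Emit:
move_arm --commands '[[[0,0,0,-0.15,1,0,0],[0,0,0,-0.15,1,0,0],[0,0,0,-0.15,1,0,0],[0,0,0,-0.15,1,0,0],[0,0,0,-0.15,1,0,0],[0,0,0,-0.15,1,0,0],[0,0,0,-0.15,1,0,0],[0,0,0,-0.15,1,0,0],[0,0,0,-0.15,1,0,0],[0,0,0,-0.15,1,0,0],[0,0,0,-0.15,1,0,0],[0,0,0,-0.15,1,0,0]]]'

```text
t: 6.2
tool_pos: [533.4, 217.5, 162.8]
eef_rot: [-0.0, 0.691, 0.722, -0.0]
force: [0.7, 0.1, -0.9]
width: 53.3
grasp_force: 32.4
```

Emit:
move_arm --commands '[[[0,0,0,-0.15,1,0,0],[0,0,0,-0.15,1,0,0],[0,0,0,-0.08,0.3,0,0],[0,0,0,0,0,-0.8,0],[0,0,0,0,0,-1,0],[0,0,0,0,0,-1,0],[0,0,0,0,0,-1,0],[0,0,0,0,0,-0.8,0],[0,0,0,0,0,-0.4,0],[0,0,0,0,0,0,0],[0,0,0,0,0,0,0],[0,0,0,0,0,0,0]]]'

```text
t: 7.2
tool_pos: [525.3, 274.3, 39.2]
eef_rot: [0.0, 0.691, 0.722, 0.001]
force: [-0.2, 1.0, -0.4]
width: 53.1
grasp_force: 32.3
```

Run:
```python
from h import *
c=shot('top'); d=shot('scene')
cv2.imwrite('pics/a2.png',np.hstack([cv2.resize(c['color'][190:350,90:270,::-1],(400,355)),cv2.resize(d['color'][200:360,390:570,::-1],(400,355))]))
s=arm.read_state(); print(s['t'],s['tool_pos'],s['eef_rot'],s['force'],s['width'])
```

```text
7.3 [525.33105293 274.49467683  39.2468604 ] [1.71741776e-04 6.91402646e-01 7.22468701e-01 1.15267320e-03] [ 0.51488603  0.32073843 -0.86651519] 53.33406003260028
```

View pics/a2.png

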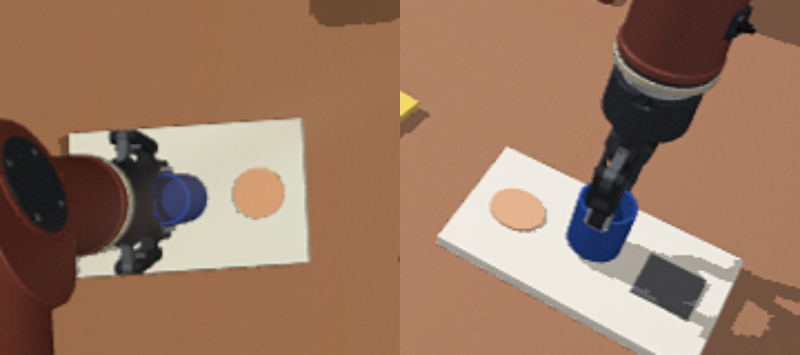

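Both views show the tumbler held upright just above the shelf, between the pads. I lower the last 10 mm in small steps.

Emit:
move_arm --commands '[[[0,0,0,0,0,-0.2,0],[0,0,0,0,0,-0.12,0],[0,0,0,0,0,-0.06,0],[0,0,0,0,0,0,0],[0,0,0,0,0,0,0]]]'

```text
t: 7.72
tool_pos: [524.5, 274.4, 29.2]
eef_rot: [-0.0, 0.691, 0.722, 0.0]
force: [-4.5, -1.9, 10.8]
width: 53.8
grasp_force: 33.5
```

Emit:
move_arm --commands '[[[0,0,0,0,0,0.02,0],[0,0,0,0,0,0,0.7],[0,0,0,0,0,0,0.8],[0,0,0,0,0,0,1],[0,0,0,0,0,0,1],[0,0,0,0,0,0.3,1],[0,0,0,0,0,0.7,1],[0,0,0,0,0,1,1],[0,0,0,0,0,1,1],[0,0,0,0,0,1,1],[0,0,0,0,0,1,1],[0,0,0,0,0,0,1]]]'

```text
t: 8.72
tool_pos: [526.9, 275.1, 159.5]
eef_rot: [0.001, 0.692, 0.722, 0.004]
force: [-0.0, -0.4, 0.6]
width: 85.5
grasp_force: 0.0
```

Run:
```python
from h import *
for i in range(3):
    d=shot('scene'); s=arm.read_state(); print(s['t'],s['tool_pos'],s['dq'].round(3))
c=shot('top')
p=seg(d,(100,120,0),(125,255,255),(400,560,240,340)); w=cloud(d)[p[:,1],p[:,0]]; q=w[w[:,2]>66]; print('tumb',len(p),np.nanmedian(w,0),cv2.minAreaRect(q[:,:2].astype(np.float32)),np.nanpercentile(w[:,2],[2,98]))
cv2.imwrite('pics/a3.png',np.hstack([cv2.resize(c['color'][190:350,90:270,::-1],(400,355)),cv2.resize(d['color'][200:360,390:570,::-1],(400,355))]))
```

```text
8.7667 [526.01074513 274.80615269 157.01685057] [ 0.003  0.033 -0.013  0.06  -0.009 -0.029  0.007]
8.8167 [525.0090843  274.34973756 155.07200256] [ 0.004  0.025 -0.008  0.039 -0.004 -0.012  0.002]
8.8667 [524.27305074 274.05437061 153.8224853 ] [ 0.001  0.015 -0.007  0.022 -0.001 -0.003  0.   ]
tumb 821 [537.90544386 275.90571683  56.91776567] ((524.1668701171875, 275.390380859375), (52.15901184082031, 57.979698181152344), 86.3381118774414) [23.34665842 78.71862517]
```

View pics/a3.png

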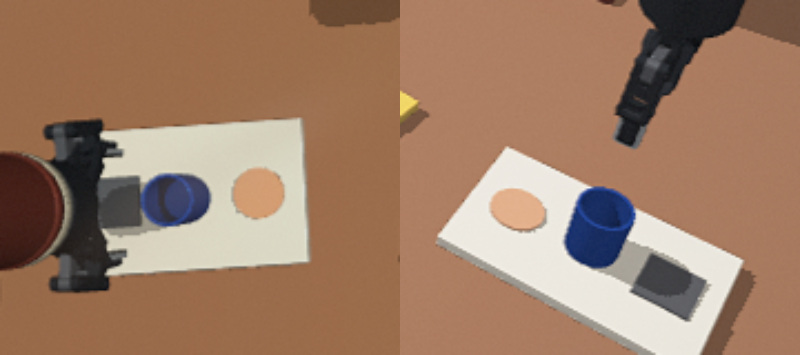

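The tumbler stands upright midway between the pads (about 524,275), and the arm settles on the commanded pose after a brief overshoot. Next is the round prop.

Emit:
move_arm --commands '[[[0,0,0,-0.17,-1,0,1],[0,0,0,-0.17,-1,0,1],[0,0,0,-0.17,-1,0,1],[0,0,0,-0.17,-1,0,1],[0,0,0,-0.17,-1,0,1],[0,0,0,-0.17,-1,0,1],[0,0,0,-0.17,-1,0,1],[0,0,0,-0.17,-1,0,1],[0,0,0,-0.17,-1,0,1],[0,0,0,-0.17,-1,0,1],[0,0,0,-0.17,-1,0,1],[0,0,0,-0.17,-1,0,1]]]'

```text
t: 9.92
tool_pos: [472.2, -27.2, 152.7]
eef_rot: [-0.0, 0.691, 0.723, -0.001]
force: [-0.6, 0.3, -0.3]
width: 85.4
grasp_force: 0.0
```

Emit:
move_arm --commands '[[[0,0,0,-0.17,-1,0,1],[0,0,0,-0.17,-1,0,1],[0,0,0,-0.17,-1,0,1],[0,0,0,-0.17,-1,0,1],[0,0,0,-0.17,-1,0,1],[0,0,0,-0.25,-0.78,0,1],[0,0,0,0,0,0,1],[0,0,0,0,0,0,1],[0,0,0,0,0,-0.6,1],[0,0,0,0,0,-1,1],[0,0,0,0,0,0,1],[0,0,0,0,0,0,1]]]'

```text
t: 10.92
tool_pos: [444.8, -169.5, 112.9]
eef_rot: [-0.001, 0.691, 0.723, -0.001]
force: [-0.6, 0.7, 0.2]
width: 85.2
grasp_force: 0.0
```

Emit:
move_arm --commands '[[[0,0,0,0,0,-0.8,1],[0,0,0,0,0,-1,1],[0,0,0,0,0,-1,1],[0,0,0,0,0,-0.7,1],[0,0,0,0,0,-0.2,1],[0,0,0,0,0,0,1],[0,0,0,0,0,0,0.6],[0,0,0,0,0,0,0.45],[0,0,0,0,0,0,0.3],[0,0,0,0,0,0,0],[0,0,0,0,0,0,0],[0,0,0,0,0,0,0]]]' --newtons 40

```text
t: 11.92
tool_pos: [446.9, -170.5, 22.3]
eef_rot: [0.001, 0.691, 0.723, 0.001]
force: [-1.2, 1.3, 8.4]
width: 38.5
grasp_force: 39.2
```

Emit:
move_arm --commands '[[[0,0,0,0,0,0.5,0],[0,0,0,0,0,1,0],[0,0,0,0,0,1,0],[0,0,0,0,0,1,0],[0,0,0,0,0,1,0],[0,0,0,0,0,1,0],[0,0,0,0,0,0.5,0],[0,0,0,0.23,1,0,0],[0,0,0,0.23,1,0,0],[0,0,0,0.23,1,0,0],[0,0,0,0.23,1,0,0],[0,0,0,0.23,1,0,0]]]'

```text
t: 12.92
tool_pos: [474.6, -44.3, 171.6]
eef_rot: [-0.0, 0.692, 0.722, 0.0]
force: [1.6, -0.4, -1.3]
width: 38.8
grasp_force: 41.1
```

Emit:
move_arm --commands '[[[0,0,0,0.23,1,0,0],[0,0,0,0.23,1,0,0],[0,0,0,0.23,1,0,0],[0,0,0,0.23,1,0,0],[0,0,0,0.23,1,0,0],[0,0,0,0.23,1,0,0],[0,0,0,0.23,1,0,0],[0,0,0,0.23,1,0,0],[0,0,0,0.23,1,0,0],[0,0,0,0.04,0.57,0,0],[0,0,0,0,0,0,0],[0,0,0,0,0,0,0]]]'

```text
t: 13.92
tool_pos: [527.0, 193.8, 171.1]
eef_rot: [0.0, 0.691, 0.723, -0.0]
force: [0.9, -1.0, -1.5]
width: 38.3
grasp_force: 41.0
```

Emit:
move_arm --commands '[[[0,0,0,0,0,-0.6,0],[0,0,0,0,0,-1,0],[0,0,0,0,0,-1,0],[0,0,0,0,0,-1,0],[0,0,0,0,0,-0.8,0],[0,0,0,0,0,-0.4,0],[0,0,0,0,0,0,0],[0,0,0,0,0,0,0],[0,0,0,0,0,0,0],[0,0,0,0,0,0,0]]]'

```text
t: 14.75
tool_pos: [528.4, 194.0, 52.8]
eef_rot: [0.0, 0.691, 0.722, 0.001]
force: [0.5, 1.2, -0.5]
width: 38.7
grasp_force: 41.0
```

Run:
```python
from h import *
c=shot('top'); d=shot('scene')
cv2.imwrite('pics/a4.png',np.hstack([cv2.resize(c['color'][190:350,110:290,::-1],(400,355)),cv2.resize(d['color'][200:360,390:570,::-1],(400,355))]))
s=arm.read_state(); print(s['t'],s['tool_pos'],s['eef_rot'],s['force'],s['width'])
```

```text
14.85 [528.05339896 194.0732523   52.3343717 ] [1.57661564e-04 6.91377162e-01 7.22493467e-01 8.86244761e-04] [-0.74715316  0.32376691 -2.64371631] 38.638442659905394
```

View pics/a4.png

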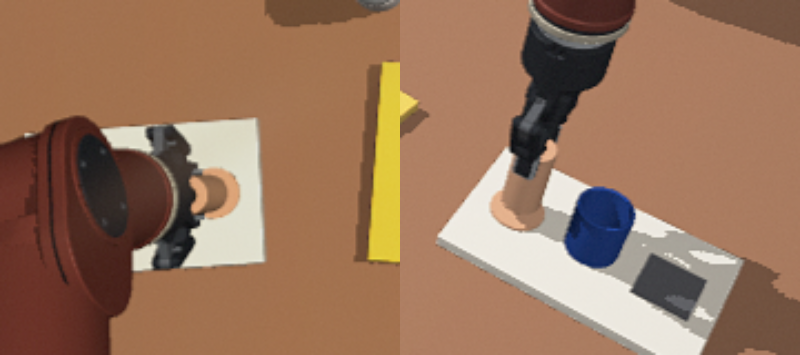

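The prop hangs about 12 mm over the round pad and looks centred in both views. I lower it and let go.

Emit:
move_arm --commands '[[[0,0,0,0,0,-0.24,0],[0,0,0,0,0,-0.16,0],[0,0,0,0,0,-0.06,0],[0,0,0,0,0,0,0],[0,0,0,0,0,0,0],[0,0,0,0,0,0,0]]]'

```text
t: 15.35
tool_pos: [527.6, 194.0, 40.3]
eef_rot: [-0.0, 0.691, 0.722, 0.0]
force: [-1.3, -0.4, 9.0]
width: 38.5
grasp_force: 42.0
```

Emit:
move_arm --commands '[[[0,0,0,0,0,0,0.6],[0,0,0,0,0,0,0.8],[0,0,0,0,0,0,1],[0,0,0,0,0,0,1],[0,0,0,0,0,0.3,1],[0,0,0,0,0,0.7,1],[0,0,0,0,0,1,1],[0,0,0,0,0,1,1],[0,0,0,0,0,1,1],[0,0,0,0,0,1,1],[0,0,0,0,0,0,1],[0,0,0,0,0,0,1]]]'

```text
t: 16.35
tool_pos: [528.3, 194.1, 166.5]
eef_rot: [0.0, 0.691, 0.722, 0.002]
force: [-0.2, 0.2, -0.4]
width: 85.1
grasp_force: 0.0
```

Run:
```python
from h import *
d=shot('scene'); c=shot('top'); s=arm.read_state(); print(s['t'],s['tool_pos'])
np.savez('s1.npz',**d)
cv2.imwrite('pics/a5.png',np.hstack([cv2.resize(c['color'][190:350,110:290,::-1],(400,355)),cv2.resize(d['color'][200:360,390:570,::-1],(400,355))]))
t=dict(np.load('top0.npz'));S=dict(np.load('scene0.npz'))
w=cloud(c); q=w[(abs(w[...,2]-98)<8)&(abs(w[...,0]-527)<40)&(abs(w[...,1]-194)<40)]; print('top view prop top',len(q),q.mean(0) if len(q) else 0, cv2.minAreaRect(q[:,:2].astype(np.float32)) if len(q) else 0)
w=cloud(d); q=w[(abs(w[...,2]-98)<5)&(abs(w[...,0]-527)<40)&(abs(w[...,1]-194)<40)]; print('scene',len(q),q.mean(0),cv2.minAreaRect(q[:,:2].astype(np.float32)))
p=seg(d,(0,0,0),(180,255,70),(425,480,240,290)); print('dot',len(p),hit(d,p,98).mean(0))
p=seg(c,(0,0,0),(180,255,70),(190,225,262,292)); print('dot',len(p),hit(c,p,98).mean(0))
```

```text
16.45 [526.97549699 193.68830096 164.27222244]
top view prop top 251 [528.62319916 192.66070882  98.70266517] ((528.0846557617188, 193.44146728515625), (38.20057678222656, 38.444496154785156), 88.68557739257812)
scene 212 [530.93503998 195.45649836 100.04613962] ((528.6480102539062, 194.73110961914062), (38.240211486816406, 38.75596237182617), 75.66251373291016)
dot 32 [523.92937258 193.83774825]
dot 37 [527.5109508  194.11988393]
```

View pics/a5.png

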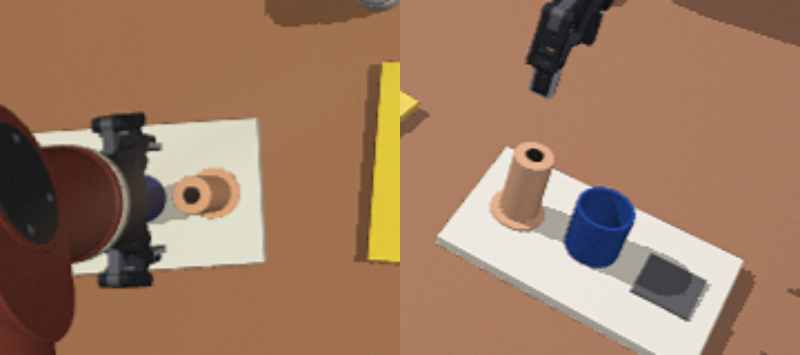

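The round prop stands upright, centred within about 1 mm of its pad (top-view dot at 527.5,194). Now the square prop, turning +20.5°.

Emit:
move_arm --commands '[[[0,0,1,-0.13,-1,0,1],[0,0,1,-0.13,-1,0,1],[0,0,1,-0.13,-1,0,1],[0,0,1,-0.13,-1,0,1],[0,0,1,-0.13,-1,0,1],[0,0,0.13,-0.13,-1,0,1],[0,0,0,-0.13,-1,0,1],[0,0,0,-0.13,-1,0,1],[0,0,0,-0.13,-1,0,1],[0,0,0,-0.13,-1,0,1],[0,0,0,-0.13,-1,0,1],[0,0,0,-0.13,-1,0,1]]]'

```text
t: 17.45
tool_pos: [487.2, -107.4, 163.7]
eef_rot: [-0.001, 0.552, 0.834, -0.001]
force: [1.2, 0.5, 0.1]
width: 85.3
grasp_force: 0.0
```

Emit:
move_arm --commands '[[[0,0,0,-0.13,-1,0,1],[0,0,0,-0.13,-1,0,1],[0,0,0,-0.13,-1,0,1],[0,0,0,-0.13,-1,0,1],[0,0,0,-0.13,-1,0,1],[0,0,0,-0.13,-1,0,1],[0,0,0,-0.13,-1,0,1],[0,0,0,-0.13,-1,0,1],[0,0,0,-0.13,-1,0,1],[0,0,0,-0.13,-0.58,0,1],[0,0,0,0,0,0,1],[0,0,0,0,0,0,1]]]'

```text
t: 18.45
tool_pos: [454.7, -346.2, 163.6]
eef_rot: [-0.001, 0.553, 0.833, -0.001]
force: [0.6, 1.1, -0.3]
width: 85.5
grasp_force: 0.0
```

Emit:
move_arm --commands '[[[0,0,0,0,0,-0.6,1],[0,0,0,0,0,-1,1],[0,0,0,0,0,-1,1],[0,0,0,0,0,0,1],[0,0,0,0,0,0,1],[0,0,0,0,0,-0.8,1],[0,0,0,0,0,-1,1],[0,0,0,0,0,-0.8,1],[0,0,0,0,0,-0.4,1],[0,0,0,0,0,-0.14,1],[0,0,0,0,0,0,1],[0,0,0,0,0,0,1]]]'

```text
t: 19.45
tool_pos: [456.7, -346.2, 22.6]
eef_rot: [0.001, 0.552, 0.834, 0.0]
force: [1.0, -0.8, 1.0]
width: 85.6
grasp_force: 0.0
```

Emit:
move_arm --commands '[[[0,0,0,0,0,0,0.6],[0,0,0,0,0,0,0.45],[0,0,0,0,0,0,0.3],[0,0,0,0,0,0,0],[0,0,0,0,0,0,0],[0,0,0,0,0,0,0]]]'

```text
t: 19.95
tool_pos: [456.3, -345.9, 21.9]
eef_rot: [0.0, 0.552, 0.834, 0.0]
force: [0.1, 0.5, 6.6]
width: 39.2
grasp_force: 40.4
```

Emit:
move_arm --commands '[[[0,0,0,0,0,0.5,0],[0,0,0,0,0,1,0],[0,0,0,0,0,1,0],[0,0,0,0,0,1,0],[0,0,0,0,0,1,0],[0,0,0,0,0,1,0],[0,0,0,0,0,0.5,0],[0,0,-1,0.09,1,0,0],[0,0,-1,0.09,1,0,0],[0,0,-1,0.09,1,0,0],[0,0,-1,0.09,1,0,0],[0,0,-1,0.09,1,0,0]]]'

```text
t: 20.95
tool_pos: [466.6, -219.6, 170.9]
eef_rot: [-0.0, 0.689, 0.724, -0.0]
force: [0.7, 0.3, -2.1]
width: 39.4
grasp_force: 41.3
```

Emit:
move_arm --commands '[[[0,0,-0.13,0.09,1,0,0],[0,0,0,0.09,1,0,0],[0,0,0,0.09,1,0,0],[0,0,0,0.09,1,0,0],[0,0,0,0.09,1,0,0],[0,0,0,0.09,1,0,0],[0,0,0,0.09,1,0,0],[0,0,0,0.09,1,0,0],[0,0,0,0.09,1,0,0],[0,0,0,0.09,1,0,0],[0,0,0,0.09,1,0,0],[0,0,0,0.09,1,0,0]]]'

```text
t: 21.95
tool_pos: [493.7, 80.2, 171.0]
eef_rot: [-0.0, 0.692, 0.722, -0.0]
force: [0.1, -0.7, -2.1]
width: 39.2
grasp_force: 41.3
```

Emit:
move_arm --commands '[[[0,0,0,0.09,1,0,0],[0,0,0,0.09,1,0,0],[0,0,0,0.09,1,0,0],[0,0,0,0.09,1,0,0],[0,0,0,0.09,1,0,0],[0,0,0,0.09,1,0,0],[0,0,0,0.09,1,0,0],[0,0,0,0.09,1,0,0],[0,0,0,0.09,1,0,0],[0,0,0,0.09,1,0,0],[0,0,0,0.17,0.97,0,0],[0,0,0,0,0,0,0]]]'

```text
t: 22.95
tool_pos: [519.2, 359.2, 170.0]
eef_rot: [-0.001, 0.689, 0.725, -0.0]
force: [-1.2, 0.5, -1.6]
width: 39.3
grasp_force: 41.2
```

Emit:
move_arm --commands '[[[0,0,0,0,0,-0.6,0],[0,0,0,0,0,-1,0],[0,0,0,0,0,-1,0],[0,0,0,0,0,-1,0],[0,0,0,0,0,-0.8,0],[0,0,0,0,0,-0.4,0],[0,0,0,0,0,0,0],[0,0,0,0,0,0,0],[0,0,0,0,0,0,0],[0,0,0,0,0,0,0]]]'

```text
t: 23.78
tool_pos: [521.8, 354.1, 52.8]
eef_rot: [0.0, 0.691, 0.722, 0.001]
force: [0.7, -0.3, -1.0]
width: 39.0
grasp_force: 41.2
```

Run:
```python
from h import *
c=shot('top'); d=shot('scene')
cv2.imwrite('pics/a6.png',np.hstack([cv2.resize(c['color'][190:350,90:270,::-1],(400,355)),cv2.resize(d['color'][200:360,390:570,::-1],(400,355))]))
s=arm.read_state(); print(s['t'],s['tool_pos'],s['eef_rot'],s['force'],s['width'])
```

```text
23.8833 [521.48666095 354.00962821  52.44062065] [-3.96270406e-06  6.91370834e-01  7.22499480e-01  9.33509206e-04] [ 0.27930216  0.35618633 -1.71528119] 39.20492347989352
```

View pics/a6.png

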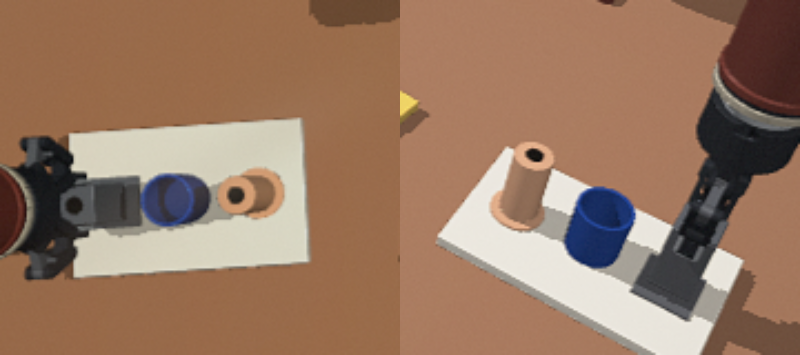

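The square prop hangs over the square pad, square to it and centred. I lower it and let go.

Emit:
move_arm --commands '[[[0,0,0,0,0,-0.24,0],[0,0,0,0,0,-0.16,0],[0,0,0,0,0,-0.06,0],[0,0,0,0,0,0,0],[0,0,0,0,0,0,0],[0,0,0,0,0,0,0]]]'

```text
t: 24.38
tool_pos: [520.7, 353.6, 39.9]
eef_rot: [-0.0, 0.691, 0.723, -0.0]
force: [-2.0, -0.2, 3.7]
width: 39.3
grasp_force: 42.0
```

Emit:
move_arm --commands '[[[0,0,0,0,0,0,0.6],[0,0,0,0,0,0,0.8],[0,0,0,0,0,0,1],[0,0,0,0,0,0,1],[0,0,0,0,0,0.3,1],[0,0,0,0,0,0.7,1],[0,0,0,0,0,1,1],[0,0,0,0,0,1,1],[0,0,0,0,0,1,1],[0,0,0,0,0,1,1],[0,0,0,0,0,0,1],[0,0,0,0,0,0,1]]]'

```text
t: 25.38
tool_pos: [521.8, 354.0, 166.8]
eef_rot: [0.0, 0.691, 0.722, 0.002]
force: [-0.1, 0.4, -0.6]
width: 85.5
grasp_force: 0.0
```

Run:
```python
from h import *
c=shot('top'); d=shot('scene'); s=arm.read_state(); print(s['t'],s['tool_pos'])
cv2.imwrite('pics/a7.png',np.hstack([cv2.resize(c['color'][190:350,90:270,::-1],(400,355)),cv2.resize(d['color'][200:360,390:570,::-1],(400,355))]))
for n,v in(('top',c),('scene',d)):
    w=cloud(v)
    for k,x,y,l,h in(('round',527,194,93,105),('square',521,354,93,105),('tumb',524,274,68,80)):
        q=w[(w[...,2]>l)&(w[...,2]<h)&(abs(w[...,0]-x)<40)&(abs(w[...,1]-y)<40)]
        if len(q)>10: print(n,k,len(q),np.round(q.mean(0),1),*[np.round(a,1) for a in cv2.minAreaRect(q[:,:2].astype(np.float32))])
```

```text
25.4833 [520.50191743 353.37282929 164.25441557]
top round 243 [528.7 193.   99.2] [528.6 193.5] [37.3 38.9] 29.2
top square 319 [521.2 352.   99.2] [521.4 353.3] [39.5 41.8] 3.4
top tumb 166 [525.  273.9  74.7] [524.5 272.8] [54.5 54.3] 19.9
scene round 221 [530.9 195.4 100. ] [529.1 194.6] [38.4 38.5] 87.9
scene square 353 [524.5 354.6 100.2] [521.2 354.2] [44.8 39.7] 2.4
scene tumb 254 [525.7 274.8  74.6] [524.9 274.6] [56.  54.9] 14.9
```

Emit:
move_arm --commands '[[[0,0,1,0.1,-1,0,1],[0,0,1,0.1,-1,0,1],[0,0,1,0.1,-1,0,1],[0,0,1,0.1,-1,0,1],[0,0,1,0.1,-1,0,1],[0,0,1,0.1,-1,0,1],[0,0,1,0.1,-1,0,1],[0,0,1,0.1,-1,0,1],[0,0,1,0.1,-1,0,1],[0,0,1,0.1,-1,0,1],[0,0,1,0.1,-1,0,1],[0,0,1,0.1,-1,0,1]]]'

```text
t: 26.48
tool_pos: [550.0, 52.2, 163.5]
eef_rot: [-0.001, 0.336, 0.942, -0.001]
force: [0.2, 0.5, -0.1]
width: 85.2
grasp_force: 0.0
```

Emit:
move_arm --commands '[[[0,0,1,0.1,-1,0,1],[0,0,1,0.1,-1,0,1],[0,0,1,0.08,-0.59,0,1],[0,0,1,0,0,-0.5,1],[0,0,1,0,0,-0.8,1],[0,0,1,0,0,-0.8,1],[0,0,1,0,0,-0.8,1],[0,0,1,0,0,-0.8,1],[0,0,0.6,0,0,-0.3,0.75],[0,0,0,0,0,0,0.75],[0,0,0,0,0,0,0.75],[0,0,0,0,0,0,0.75]]]'

```text
t: 27.48
tool_pos: [558.0, -11.3, 65.0]
eef_rot: [0.0, 0.045, 0.999, -0.0]
force: [-1.0, 0.3, 0.7]
width: 64.0
grasp_force: 0.0
```

Run:
```python
from h import *
d=shot('scene'); s=arm.read_state(); print(s['t'],s['tool_pos'],s['eef_rot'],s['width'],s['joint_pos'].round(2))
w=cloud(d); x,y=558,-11
m=(w[...,2]>30)&(w[...,2]<120)&(abs(w[...,0]-x)<30)&(abs(w[...,1]-y)<70); q=w[m]
for a,b in((-70,0),(0,70)):
    k=q[(q[:,1]-y>a)&(q[:,1]-y<b)]; z=np.sort(k[:,2]); print(len(k),z[:8].round(1), k[k[:,2]<z[0]+12].mean(0).round(1), (k[k[:,2]<z[0]+12].min(0)).round(1),(k[k[:,2]<z[0]+12].max(0)).round(1))
cv2.imwrite('pics/a8.png',cv2.resize(d['color'][170:320,280:440,::-1],(640,600)))
```

```text
27.5333 [558.2596056  -11.24491712  65.29257704] [3.78551075e-04 4.50005846e-02 9.98986888e-01 3.51243999e-05] 64.1893303443353 [-0.54  0.28  0.56  1.87 -0.17  1.04  1.57]
24 [106.6 108.9 109.3 111.1 112.4 112.4 112.5 112.6] [555.6 -44.4 113.6] [544.4 -54.  106.6] [564.3 -41.2 117.6]
17 [106.7 111.2 111.5 112.9 113.  113.9 115.9 116.2] [567.9  26.  114.3] [562.3  20.1 106.7] [571.6  32.5 118.6]
```

View pics/a8.png

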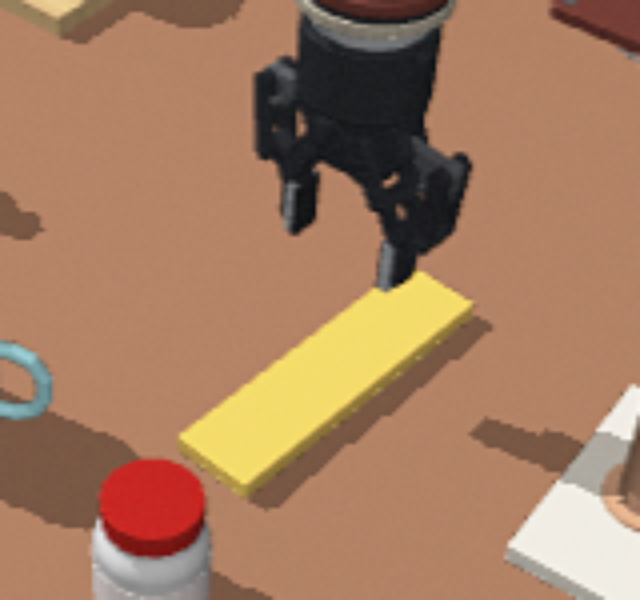

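Run:
```python
from h import *
c=dict(np.load('scene0.npz')); o=np.array(c['origin'])
for uv in((353.7,227.7),(351,227),(376.7,242),(374.5,241.5)):
    for z in (60,65,70,75): print(uv,z,hit(c,uv,z)[0].round(1))
```

```text
(353.7, 227.7) 60 [511.1 -74.6]
(353.7, 227.7) 65 [516.  -71.4]
(353.7, 227.7) 70 [520.8 -68.3]
(353.7, 227.7) 75 [525.7 -65.2]
(351, 227) 60 [513.4 -81.4]
(351, 227) 65 [518.2 -78.3]
(351, 227) 70 [523.1 -75.1]
(351, 227) 75 [527.9 -71.9]
(376.7, 242) 60 [5.178e+02 4.000e-01]
(376.7, 242) 65 [522.6   3. ]
(376.7, 242) 70 [527.4   5.6]
(376.7, 242) 75 [532.2   8.3]
(374.5, 241.5) 60 [519.8  -4.8]
(374.5, 241.5) 65 [524.6  -2.1]
(374.5, 241.5) 70 [5.294e+02 5.000e-01]
(374.5, 241.5) 75 [534.2   3.2]
```

Run:
```python
from h import *
c=dict(np.load('scene0.npz'))
print('a2, tcp z 39, near finger x~556,y274'); 
for z in(40,50,60,70): print(z,hit(c,(478.7,297.8),z)[0].round(1))
print('a4, tcp z 52, near finger x~550,y194')
for z in(50,60,70,80): print(z,hit(c,(390+122/2.22,200+178/2.22),z)[0].round(1))
s=arm.read_state();print(s['tool_pos'])
```

```text
a2, tcp z 39, near finger x~556,y274
40 [503.8 267.7]
50 [513.3 269.3]
60 [522.9 270.9]
70 [532.4 272.5]
a4, tcp z 52, near finger x~550,y194
50 [514.1 187.1]
60 [523.7 189.8]
70 [533.2 192.5]
80 [542.7 195.2]
[558.2596056  -11.24491712  65.29257704]
```

Checking against the image and depth, the visible fingertips end near z≈106 while the TCP reads 65. So the tips sit well above the reported TCP. I descend in steps and check with depth and force.

Emit:
move_arm --commands '[[[0,0,0,0,0,-0.7,0.85],[0,0,0,0,0,-0.7,0.85],[0,0,0,0,0,-0.6,0.85],[0,0,0,0,0,-0.2,0.85],[0,0,0,0,0,0,0.85],[0,0,0,0,0,0,0.85],[0,0,0,0,0,0,0.85]]]'

```text
t: 28.12
tool_pos: [558.8, -11.2, 10.9]
eef_rot: [0.001, 0.044, 0.999, 0.0]
force: [-0.1, -0.6, 0.5]
width: 72.8
grasp_force: 0.0
```

```bash
cat >> h.py <<'E'
def tips(x=558,y=-11,zmin=19,cams=('scene','top')):
    for n in cams:
        d=shot(n); s=arm.read_state(); w=cloud(d)
        q=w[(w[...,2]>zmin)&(w[...,2]<zmin+90)&(abs(w[...,0]-x)<30)&(abs(w[...,1]-y)<75)]
        for a,b in((-75,0),(0,75)):
            k=q[(q[:,1]-y>a)&(q[:,1]-y<b)]
            if len(k)>3: z=np.sort(k[:,2]); print(n,len(k),z[:8].round(1), k[k[:,2]<z[2]+10].mean(0).round(1))
    print(s['t'],s['tool_pos'].round(1),s['force'].round(1),round(s['width'],1))
    return d
E
python3 - <<'E'
from h import *
tips()
E
```

```text
scene 154 [19.  19.1 19.1 19.1 19.2 19.3 19.4 19.5] [564.9 -21.9  19.4]
scene 149 [19.  19.  19.1 19.2 19.4 19.5 19.7 19.7] [563.7   3.7  20. ]
top 22 [ 19.3 101.6 101.6 103.2 103.2 103.3 103.4 103.6] [553.3 -54.5 101.7]
28.2167 [558.7 -11.2  10.8] [-0.2 -0.4  0.2] 72.6
```

Run:
```python
from h import *
d=tips(zmin=25,cams=('scene',))
cv2.imwrite('pics/a9.png',cv2.resize(d['color'][190:290,310:420,::-1],(660,600)))
```

```text
scene 191 [57.4 59.1 59.3 60.8 61.  61.3 61.5 62.5] [556.9 -49.1  64.8]
scene 186 [58.1 58.4 62.3 62.3 62.4 62.6 62.7 62.9] [567.7  31.8  66.7]
28.2667 [558.5 -11.2  10.6] [-0.2  0.   0.8] 72.6
```

View pics/a9.png

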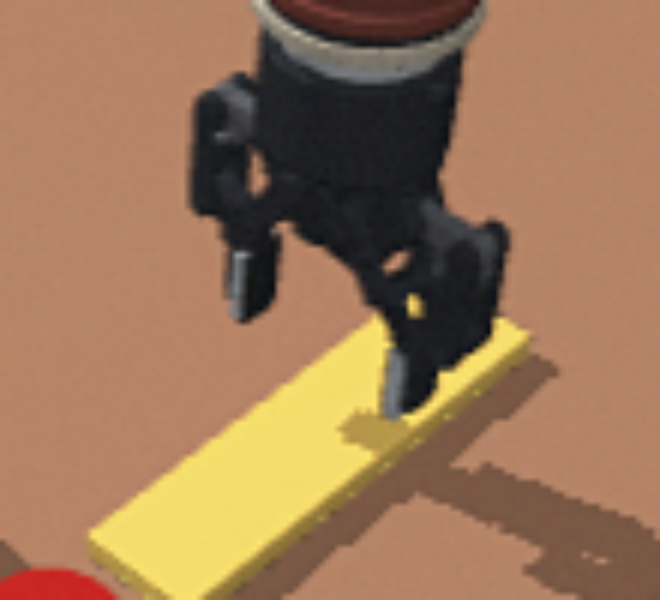

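Fingertips are at about z=58 with the TCP at 10.7, centred over the bridge (tips at crop pixels (245,320) and (395,415)). I continue down in checked steps.

Emit:
move_arm --commands '[[[0,0,0,0,0,-0.4,0.9],[0,0,0,0,0,-0.4,0.9],[0,0,0,0,0,-0.3,0.85],[0,0,0,0,0,0,0.85],[0,0,0,0,0,0,0.85],[0,0,0,0,0,0,0.85]]]'

```text
t: 28.77
tool_pos: [557.8, -11.4, -17.9]
eef_rot: [-0.0, 0.044, 0.999, -0.0]
force: [-0.1, 0.2, 0.1]
width: 72.6
grasp_force: 0.0
```

Emit:
move_arm --commands '[[[0,0,0,0,0,-0.15,0.85],[0,0,0,0,0,-0.15,0.85],[0,0,0,0,0,0,0.85],[0,0,0,0,0,0,0.85],[0,0,0,0,0,0,0.85]]]'

```text
t: 29.18
tool_pos: [557.9, -11.2, -25.3]
eef_rot: [-0.0, 0.044, 0.999, -0.0]
force: [0.2, 0.2, 0.7]
width: 72.6
grasp_force: 0.0
```

Run:
```python
from h import *
d=tips(zmin=24,cams=('scene',))
```

```text
scene 354 [24.1 24.2 24.3 24.4 24.7 27.2 27.2 27.8] [557.1 -49.5  28.5]
scene 445 [24.  24.5 24.7 26.7 28.3 28.4 29.2 30.5] [568.2  31.3  30.5]
29.2333 [558.  -11.3 -25.2] [-0.5  0.  -0.2] 72.6
```

Emit:
move_arm --commands '[[[0,0,0,0,0,-0.16,0.85],[0,0,0,0,0,-0.16,0.85],[0,0,0,0,0,0,0.85],[0,0,0,0,0,0,0.7],[0,0,0,0,0,0,0.65],[0,0,0,0,0,0,0.6],[0,0,0,0,0,0,0.5],[0,0,0,0,0,0,0],[0,0,0,0,0,0,0],[0,0,0,0,0,0,0]]]' --newtons 60

```text
t: 30.07
tool_pos: [557.8, -11.2, -32.9]
eef_rot: [-0.0, 0.044, 0.999, 0.0]
force: [-3.1, -0.8, 6.2]
width: 54.0
grasp_force: 63.3
```

Emit:
move_arm --commands '[[[0,0,0,0,0,0.2,0],[0,0,0,0,0,0.4,0],[0,0,0,0,0,0.8,0],[0,0,0,0,0,1,0],[0,0,0,0,0,1,0],[0,0,0,0,0,1,0],[0,0,0,0,0,1,0],[0,0,0,0,0,0.6,0],[0,0,0,0,0,0,0],[0,0,0,0,0,0,0],[0,0,0,0,0,0,0],[0,0,0,0,0,0,0]]]'

```text
t: 31.07
tool_pos: [556.7, -11.2, 115.2]
eef_rot: [-0.001, 0.044, 0.999, -0.0]
force: [-0.4, -0.1, -4.2]
width: 53.7
grasp_force: 64.9
```

```bash
cat >> h.py <<'E'
def bridge(d,zlo,zhi):
    h=cv2.cvtColor(d['color'],cv2.COLOR_RGB2HSV); m=cv2.inRange(h,np.array((20,110,60)),np.array((35,255,255)))>0
    w=cloud(d); q=w[m&(w[...,2]>zlo)&(w[...,2]<zhi)]; A=np.c_[q[:,:2]-q[:,:2].mean(0),np.ones(len(q))]
    # robust plane
    for _ in range(4):
        f=np.linalg.lstsq(A,q[:,2],rcond=None)[0]; k=abs(A@f-q[:,2])<4
        if k.sum()>50: A,q=A[k],q[k]
    r=cv2.minAreaRect(q[:,:2].astype(np.float32))
    print('bridge',len(q),'z',f[2].round(1),'slope deg',np.degrees(f[:2]).round(2),'rect',*[np.round(a,1) for a in r])
E
python3 - <<'E'
from h import *
for n in('scene','top'): d=shot(n); bridge(d,100,200)
s=arm.read_state(); print(s['t'],s['tool_pos'],s['force'],s['moment'],s['width'],s['grasp_force'])
E
```

```text
bridge 1085 z 164.2 slope deg [-0.26 -0.79] rect [556.8  -9.8] [ 56.7 222.4] 84.7
bridge 594 z 162.8 slope deg [-0.13  0.48] rect [558.4 -11.7] [ 55.1 218.3] 84.9
31.1667 [557.04279319 -11.30881418 115.45376904] [ 0.12502471  0.28555637 -3.57773151] [0.01955555 0.01724963 0.02199551] 53.8235958027953 64.87889528274536
```

Emit:
move_arm --commands '[[[0,0,-1,-0.12,1,0,0],[0,0,-1,-0.12,1,0,0],[0,0,-1,-0.12,1,0,0],[0,0,-1,-0.12,1,0,0],[0,0,-1,-0.12,1,0,0],[0,0,-1,-0.12,1,0,0],[0,0,-1,-0.12,1,0,0],[0,0,-1,-0.12,1,0,0],[0,0,-1,-0.12,1,0,0],[0,0,-1,-0.12,1,0,0],[0,0,-1,-0.12,1,0,0],[0,0,-1,-0.01,0.4,0,0]]]'

```text
t: 32.17
tool_pos: [522.8, 278.1, 115.6]
eef_rot: [-0.001, 0.446, 0.895, -0.0]
force: [-1.2, 0.3, -3.9]
width: 54.2
grasp_force: 64.9
```

Emit:
move_arm --commands '[[[0,0,-1,0,0,0,0],[0,0,-1,0,0,0,0],[0,0,-1,0,0,0,0],[0,0,-1,0,0,0,0],[0,0,-1,0,0,0,0],[0,0,-1,0,0,0,0],[0,0,-1,0,0,0,0],[0,0,-1,0,0,0,0],[0,0,-0.6,0,0,0,0],[0,0,0,0,0,0,0],[0,0,0,0,0,0,0],[0,0,0,0,0,0,0]]]'

```text
t: 33.17
tool_pos: [524.4, 273.7, 116.3]
eef_rot: [-0.0, 0.691, 0.723, -0.0]
force: [-0.2, -0.0, -3.5]
width: 54.1
grasp_force: 64.9
```

Emit:
move_arm --commands '[[[0,0,0,0,0,-0.4,0],[0,0,0,0,0,-0.5,0],[0,0,0,0,0,-0.4,0],[0,0,0,0,0,-0.3,0],[0,0,0,0,0,0,0],[0,0,0,0,0,0,0],[0,0,0,0,0,0,0],[0,0,0,0,0,0,0]]]'

```text
t: 33.83
tool_pos: [525.1, 274.0, 77.3]
eef_rot: [0.0, 0.691, 0.722, 0.0]
force: [0.6, 0.1, -3.7]
width: 54.1
grasp_force: 64.9
```

Run:
```python
from h import *
for n in('scene','top'): d=shot(n); bridge(d,100,200)
s=arm.read_state(); print(s['t'],s['tool_pos'],s['eef_rot'],s['force'],s['width'],s['grasp_force'])
```

```text
bridge 1930 z 126.6 slope deg [-0.75  0.05] rect [526.3 273.5] [ 62.  219.4] 2.4
bridge 1313 z 125.3 slope deg [-0.31  0.08] rect [527.  224.6] [ 55.2 124.5] 2.3
33.9333 [524.96743032 274.01210416  77.24834851] [2.89560630e-05 6.91364970e-01 7.22505545e-01 4.63093933e-04] [ 0.47489429  0.67846887 -4.47121602] 53.879572759754005 64.85009908676147
```

Emit:
move_arm --commands '[[[0,0,0,0,0,-0.2,0],[0,0,0,0,0,-0.16,0],[0,0,0,0,0,-0.08,0],[0,0,0,0,0,0,0],[0,0,0,0,0,0,0],[0,0,0,0,0,0,0]]]'

```text
t: 34.43
tool_pos: [524.5, 273.7, 65.5]
eef_rot: [-0.0, 0.691, 0.722, -0.0]
force: [-0.3, -0.7, -4.2]
width: 54.0
grasp_force: 64.9
```

Not touching yet (the force is still the bridge's weight), so I lower a little further.

Emit:
move_arm --commands '[[[0,0,0,0,0,-0.04,0],[0,0,0,0,0,-0.02,0],[0,0,0,0,0,0,0],[0,0,0,0,0,0,0]]]'

```text
t: 34.77
tool_pos: [524.8, 273.9, 65.2]
eef_rot: [-0.0, 0.691, 0.722, 0.0]
force: [-3.3, -0.8, 6.1]
width: 53.8
grasp_force: 66.0
```

Emit:
move_arm --commands '[[[0,0,0,0,0,0.02,0],[0,0,0,0,0,0,0.7],[0,0,0,0,0,0,0.85],[0,0,0,0,0,0,1],[0,0,0,0,0,0,1],[0,0,0,0,0,0.3,1],[0,0,0,0,0,0.7,1],[0,0,0,0,0,1,1],[0,0,0,0,0,1,1],[0,0,0,0,0,1,1],[0,0,0,0,0,0,1],[0,0,0,0,0,0,1]]]'

```text
t: 35.77
tool_pos: [525.6, 274.3, 166.7]
eef_rot: [0.0, 0.691, 0.722, 0.002]
force: [0.0, -0.4, -0.2]
width: 85.1
grasp_force: 0.0
```

Run:
```python
from h import *
for n in('scene','top'):
    d=shot(n); bridge(d,100,125)
    if n=='scene': S=d
s=arm.read_state(); print(s['t'],s['tool_pos'])
w=cloud(S)
# vase refine from scene and top of start already; re-measure lip from scene
p=seg(S,(55,90,40),(85,255,255),(245,270,190,222)); q=w[p[:,1],p[:,0]]; k=q[(q[:,2]>70)&(q[:,2]<85)]; print('vase lip scene',len(k),cv2.minAreaRect(k[:,:2].astype(np.float32)))
t=dict(np.load('top0.npz')); w=cloud(t)[230:262,415:450].reshape(-1,3)
for l,h in((72,84),(40,56)):
    k=w[(w[:,2]>l)&(w[:,2]<h)]; print('top',l,len(k),k.mean(0),cv2.minAreaRect(k[:,:2].astype(np.float32)))
hv=cv2.cvtColor(t['color'],cv2.COLOR_RGB2HSV); m=(hv[...,2]>112)&(abs(hv[...,0].astype(int)-71)<8); m[:,:425]=0;m[:,447:]=0;m[:236]=0;m[256:]=0
p=np.argwhere(m)[:,::-1]; q=hit(t,p,76); print('lip px',len(p),p.mean(0),q.mean(0),cv2.minAreaRect(q.astype(np.float32)))
```

```text
bridge 2146 z 114.6 slope deg [-1.03  0.04] rect [525.1 273.4] [ 59.8 218.6] 2.3
bridge 1844 z 113.0 slope deg [0.14 0.08] rect [525.8 249.3] [ 55.2 173.6] 2.5
35.8667 [524.28668379 273.70431769 164.33982148]
vase lip scene 72 ((590.68212890625, -349.1002502441406), (30.469167709350586, 24.304100036621094), 45.6597900390625)
top 72 129 [ 590.49440897 -350.78623669   76.83577681] ((590.0697631835938, -350.77069091796875), (27.911832809448242, 27.74032211303711), 89.77091979980469)
top 40 123 [ 589.8204642  -345.68493616   52.07022045] ((590.81591796875, -350.4296875), (47.82938003540039, 48.098941802978516), 27.34792137145996)
lip px 133 [435.30827068 244.57894737] [ 590.95153514 -353.91777568] ((594.567138671875, -353.3509521484375), (27.462247848510742, 32.359344482421875), 87.83331298828125)
```

The bridge lies level on both props (top at about z 113, centre about 525.5,273.5, in line at 2.4°). Now the vase.

Emit:
move_arm --commands '[[[0,0,0,0.11,-1,0.3,1],[0,0,0,0.11,-1,0,1],[0,0,0,0.11,-1,0,1],[0,0,0,0.11,-1,0,1],[0,0,0,0.11,-1,0,1],[0,0,0,0.11,-1,0,1],[0,0,0,0.11,-1,0,1],[0,0,0,0.11,-1,0,1],[0,0,0,0.11,-1,0,1],[0,0,0,0.11,-1,0,1],[0,0,0,0.11,-1,0,1],[0,0,0,0.11,-1,0,1]]]'

```text
t: 36.87
tool_pos: [556.9, -27.4, 171.2]
eef_rot: [-0.001, 0.691, 0.723, -0.001]
force: [0.3, 0.2, 0.3]
width: 85.2
grasp_force: 0.0
```

Emit:
move_arm --commands '[[[0,0,0,0.11,-1,0,1],[0,0,0,0.11,-1,0,1],[0,0,0,0.11,-1,0,1],[0,0,0,0.11,-1,0,1],[0,0,0,0.11,-1,0,1],[0,0,0,0.11,-1,0,1],[0,0,0,0.11,-1,0,1],[0,0,0,0.11,-1,0,1],[0,0,0,0.11,-1,0,1],[0,0,0,0.11,-1,0,1],[0,0,0,0.11,-1,0,1],[0,0,0,0.11,-1,0,1]]]'

```text
t: 37.87
tool_pos: [590.0, -327.0, 170.6]
eef_rot: [-0.001, 0.691, 0.722, -0.0]
force: [0.3, -0.4, -0.1]
width: 85.2
grasp_force: 0.0
```

Emit:
move_arm --commands '[[[0,0,0,0,-0.98,0,1],[0,0,0,0,0,0,1],[0,0,0,0,0,0,1],[0,0,0,0,0,-0.8,1],[0,0,0,0,0,-1,1],[0,0,0,0,0,-1,1],[0,0,0,0,0,-1,1],[0,0,0,0,0,-1,1],[0,0,0,0,0,-0.5,1],[0,0,0,0,0,0,1],[0,0,0,0,0,0,1],[0,0,0,0,0,0,1]]]'

```text
t: 38.87
tool_pos: [591.4, -351.0, 41.2]
eef_rot: [0.001, 0.691, 0.723, 0.0]
force: [-0.4, 0.0, 1.1]
width: 85.7
grasp_force: 0.0
```

Run:
```python
from h import *
d=shot('scene'); s=arm.read_state(); print(s['t'],s['tool_pos'],s['eef_rot'],s['force'])
w=cloud(d); q=w[(abs(w[...,0]-590)<75)&(abs(w[...,1]+351)<40)&(w[...,2]>79)&(w[...,2]<220)]
hi=q[(q[:,0]>600)]; print(np.sort(hi[:,2])[:10])
cv2.imwrite('pics/b1.png',cv2.resize(d['color'][110:240,190:330,::-1],(646,600)))
```

```text
38.9167 [ 591.57359028 -351.21420307   41.52415932] [1.13623218e-03 6.91318441e-01 7.22549246e-01 3.30785812e-04] [ 0.06145637 -0.96921964  0.63441123]
[79.25015672 90.67152632 93.47714562 93.60343327 95.14613425 95.159555
 97.00416191 97.14051547 97.23444311 99.27925687]
```

View pics/b1.png

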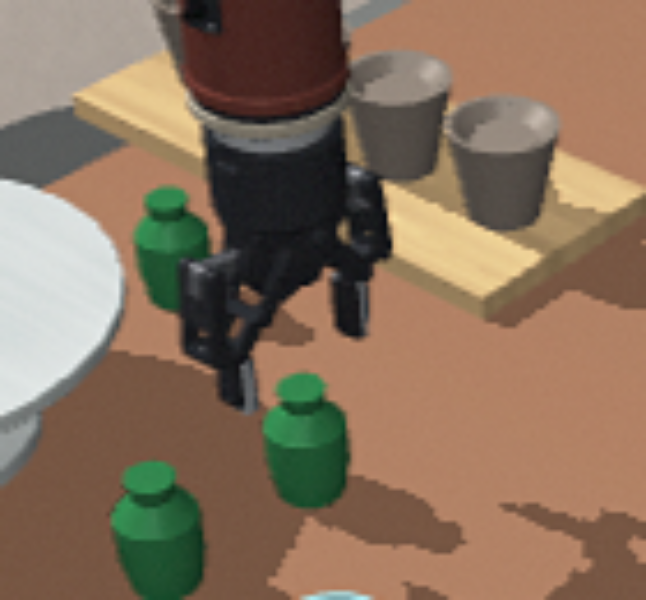

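The open fingers straddle the vase (at crop pixel (307,440)) and clear its twin at (160,530). I go down and grip.

Emit:
move_arm --commands '[[[0,0,0,0,0,-0.5,1],[0,0,0,0,0,-0.5,1],[0,0,0,0,0,-0.4,1],[0,0,0,0,0,-0.2,1],[0,0,0,0,0,0,1],[0,0,0,0,0,0,1],[0,0,0,0,0,0,1]]]'

```text
t: 39.5
tool_pos: [590.7, -351.0, 0.0]
eef_rot: [0.0, 0.691, 0.722, -0.0]
force: [-0.2, 0.4, 0.8]
width: 85.5
grasp_force: 0.0
```

Emit:
move_arm --commands '[[[0,0,0,0,0,-0.2,1],[0,0,0,0,0,-0.2,1],[0,0,0,0,0,0,1],[0,0,0,0,0,0,0.7],[0,0,0,0,0,0,0.6],[0,0,0,0,0,0,0.5],[0,0,0,0,0,0,0.4],[0,0,0,0,0,0,0],[0,0,0,0,0,0,0],[0,0,0,0,0,0,0]]]' --newtons 30

```text
t: 40.33
tool_pos: [590.8, -350.9, -9.9]
eef_rot: [0.0, 0.691, 0.722, 0.0]
force: [-1.2, 1.0, 5.0]
width: 49.0
grasp_force: 31.7
```

Emit:
move_arm --commands '[[[0,0,0,0,0,0.5,0],[0,0,0,0,0,1,0],[0,0,0,0,0,1,0],[0,0,0,0,0,1,0],[0,0,0,0,0,1,0],[0,0,0,0,0,1,0],[0,0,0,0,0,1,0],[0,0,0,0,0,0.5,0],[0,0,0,0,0,0,0],[0,0,0,-0.11,1,0,0],[0,0,0,-0.11,1,0,0],[0,0,0,-0.11,1,0,0]]]'

```text
t: 41.33
tool_pos: [581.2, -274.7, 162.7]
eef_rot: [-0.001, 0.692, 0.722, -0.001]
force: [1.0, 0.4, -1.2]
width: 48.5
grasp_force: 31.7
```

Emit:
move_arm --commands '[[[0,0,0,-0.11,1,0,0],[0,0,0,-0.11,1,0,0],[0,0,0,-0.11,1,0,0],[0,0,0,-0.11,1,0,0],[0,0,0,-0.11,1,0,0],[0,0,0,-0.11,1,0,0],[0,0,0,-0.11,1,0,0],[0,0,0,-0.11,1,0,0],[0,0,0,-0.11,1,0,0],[0,0,0,-0.11,1,0,0],[0,0,0,-0.11,1,0,0],[0,0,0,-0.11,1,0,0]]]'

```text
t: 42.33
tool_pos: [548.1, 25.7, 163.2]
eef_rot: [-0.001, 0.691, 0.723, -0.001]
force: [0.9, 0.3, -1.1]
width: 48.7
grasp_force: 31.7
```

Emit:
move_arm --commands '[[[0,0,0,-0.11,1,0,0],[0,0,0,-0.11,1,0,0],[0,0,0,-0.11,1,0,0],[0,0,0,-0.11,1,0,0],[0,0,0,-0.11,1,0,0],[0,0,0,-0.11,1,0,0],[0,0,0,-0.11,0.9,0,0],[0,0,0,-0.11,0.8,0,0],[0,0,0,-0.11,0.7,0,0],[0,0,0,0,0.58,0,0],[0,0,0,0,0,0,0],[0,0,0,0,0,0,0]]]'

```text
t: 43.33
tool_pos: [524.1, 248.9, 163.7]
eef_rot: [0.0, 0.691, 0.723, -0.001]
force: [0.6, -0.7, -1.7]
width: 48.8
grasp_force: 31.7
```

Emit:
move_arm --commands '[[[0,0,0,0,1,0,0],[0,0,0,0,0,0,0],[0,0,0,0,0,-0.5,0],[0,0,0,0,0,-0.7,0],[0,0,0,0,0,-0.5,0],[0,0,0,0,0,-0.3,0],[0,0,0,0,0,0,0],[0,0,0,0,0,0,0],[0,0,0,0,0,0,0],[0,0,0,0,0,0,0]]]'

```text
t: 44.17
tool_pos: [525.2, 273.9, 115.5]
eef_rot: [0.0, 0.691, 0.722, 0.001]
force: [-0.2, -0.3, -0.7]
width: 48.8
grasp_force: 31.7
```

Run:
```python
from h import *
s=arm.read_state(); print(s['t'],s['tool_pos'],s['force'],s['width'])
for n in('scene','top'):
    d=shot(n); bridge(d,100,125); h=cv2.cvtColor(d['color'],cv2.COLOR_RGB2HSV); m=cv2.inRange(h,np.array((58,90,30)),np.array((85,255,255)))>0
    w=cloud(d); q=w[m&(w[...,2]>105)]; 
    if len(q)>10: print(n,len(q),'foot z',np.percentile(q[:,2],[1,50,99]).round(1),cv2.minAreaRect(q[:,:2].astype(np.float32)))
    if n=='scene': cv2.imwrite('pics/b2.png',cv2.resize(d['color'][170:350,400:560,::-1],(533,600)))
```

```text
44.1667 [525.19607145 273.90409609 115.5307161 ] [-0.2427746  -0.34858333 -0.65045232] 48.760599485116025
bridge 1936 z 114.5 slope deg [-1.03  0.  ] rect [524.8 273.4] [ 59.4 218.5] 2.4
scene 347 foot z [131.3 164.5 233.5] ((550.9263916015625, 280.7255554199219), (72.42748260498047, 48.12321853637695), 14.304951667785645)
bridge 1104 z 113.1 slope deg [0.17 0.1 ] rect [527.1 221.1] [ 55.1 118.1] 2.6
top 328 foot z [144.5 183.4 205.6] ((528.1771240234375, 265.338623046875), (43.194496154785156, 39.6346435546875), 40.097900390625)
```

View pics/b2.png

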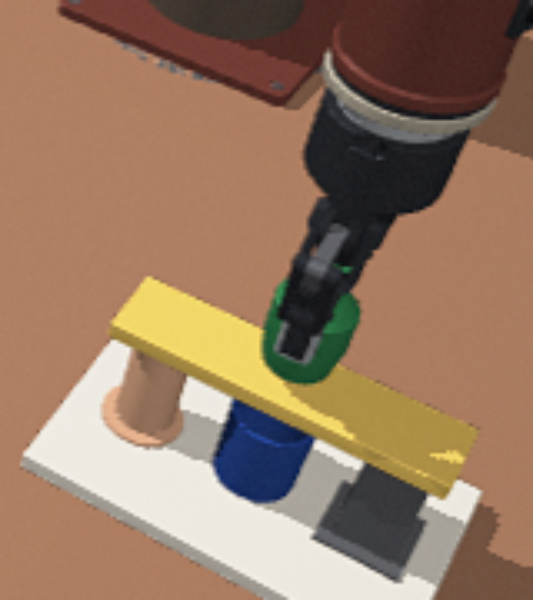

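The vase hangs upright about 13 mm above the middle of the bridge (crop pixel (310,330)). I lower it gently.

Emit:
move_arm --commands '[[[0,0,0,0,0,-0.2,0],[0,0,0,0,0,-0.16,0],[0,0,0,0,0,-0.08,0],[0,0,0,0,0,-0.04,0],[0,0,0,0,0,0,0],[0,0,0,0,0,0,0],[0,0,0,0,0,0,0]]]'

```text
t: 44.85
tool_pos: [524.7, 273.8, 102.8]
eef_rot: [0.0, 0.691, 0.722, 0.0]
force: [-0.2, -0.0, -2.0]
width: 48.9
grasp_force: 31.7
```

Emit:
move_arm --commands '[[[0,0,0,0,0,-0.04,0],[0,0,0,0,0,-0.02,0],[0,0,0,0,0,0,0],[0,0,0,0,0,0,0]]]'

```text
t: 45.18
tool_pos: [524.9, 273.9, 102.1]
eef_rot: [-0.0, 0.691, 0.722, 0.0]
force: [-3.0, -1.6, 5.0]
width: 48.7
grasp_force: 32.3
```

Touching. I release slowly and back straight up.

Emit:
move_arm --commands '[[[0,0,0,0,0,0.02,0],[0,0,0,0,0,0,0.62],[0,0,0,0,0,0,0.7],[0,0,0,0,0,0,0.85],[0,0,0,0,0,0,1],[0,0,0,0,0,0,1],[0,0,0,0,0,0.2,1],[0,0,0,0,0,0.5,1],[0,0,0,0,0,1,1],[0,0,0,0,0,1,1],[0,0,0,0,0,1,1],[0,0,0,0,0,0.8,1]]]'

```text
t: 46.18
tool_pos: [525.2, 273.8, 217.5]
eef_rot: [0.0, 0.692, 0.722, 0.001]
force: [-0.3, 0.1, 0.1]
width: 85.5
grasp_force: 0.0
```

Emit:
move_arm --commands '[[[0,0,0,0,-0.5,0.5,1],[0,0,0,0,-1,0,1],[0,0,0,0,-1,0,1],[0,0,0,0,-1,0,1],[0,0,0,0,-1,0,1],[0,0,0,0,-1,0,1],[0,0,0,0,-1,0,1],[0,0,0,0,-1,0,1],[0,0,0,0,-0.5,0,1],[0,0,0,0,0,0,1],[0,0,0,0,0,0,1],[0,0,0,0,0,0,1]]]'

```text
t: 47.18
tool_pos: [524.5, 75.0, 226.7]
eef_rot: [-0.0, 0.691, 0.723, 0.0]
force: [0.2, -0.1, -0.8]
width: 85.3
grasp_force: 0.0
```

Run:
```python
from h import *
s=arm.read_state(); print(s['t'],s['tool_pos'],s['force'],s['width'])
D={}
for n in('scene','top'):
    d=D[n]=shot(n); bridge(d,100,125); w=cloud(d)
    for k,x,y,l,h in(('lip',525,274,183,196),('belly',525,274,125,160),('mug',738,-165,75,95),('jar',757,8,80,95),('round pad',528,194,17,19)):
        q=w[(w[...,2]>l)&(w[...,2]<h)&(abs(w[...,0]-x)<50)&(abs(w[...,1]-y)<50)]
        if len(q)>10: print(n,k,len(q),*[np.round(a,1) for a in cv2.minAreaRect(q[:,:2].astype(np.float32))])
a=cv2.resize(D['scene']['color'][170:350,400:560,::-1],(355,400)); b=cv2.resize(D['top']['color'][180:340,90:250,::-1],(400,400)); cv2.imwrite('pics/b3.png',np.hstack([a,b]))
```

```text
47.1833 [524.48186622  75.01617264 226.71058088] [ 0.15116413 -0.11694164 -0.8262519 ] 85.31433203500869
bridge 1837 z 114.4 slope deg [-1.22  0.02] rect [525.  273.3] [ 59.6 218.8] 2.4
scene lip 147 [524.4 273.9] [27.6 30.3] 76.6
scene belly 291 [537.  275.6] [27.1 49.8] 9.0
scene mug 352 [ 735.7 -175.9] [76.3 77.9] 65.7
scene jar 475 [759.4  10.3] [56.5 52.7] 40.6
scene round pad 499 [528.1 194.2] [99.7 99.3] 0.1
bridge 0 z 0.0 slope deg [0. 0.] rect [0. 0.] [0. 0.] 0.0
top mug 229 [ 737.7 -175.5] [78.8 75.2] 71.7
top jar 458 [759.4   8.9] [54.5 54.3] 61.9h.py:36: RuntimeWarning: Mean of empty slice.
  w=cloud(d); q=w[m&(w[...,2]>zlo)&(w[...,2]<zhi)]; A=np.c_[q[:,:2]-q[:,:2].mean(0),np.ones(len(q))]
  ret = um.true_divide(
```

View pics/b3.png

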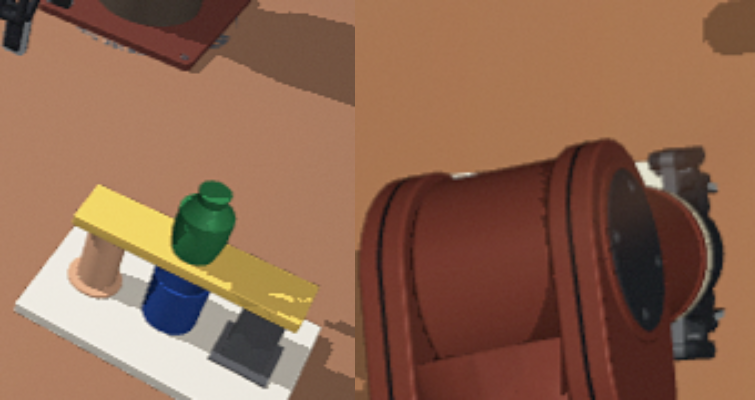

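The vase stands upright on the middle of the bridge (lip at 524.4,273.9 against bridge centre 525,273.3). The tumbler, props, mug and jar are where they should be, and the arm is clear, so I hand in.

```bash
python3 -c "
from rig import arm
print(arm.close_job())"
```

```text
the job is handed in; nothing more can be done
None
```

The kiln shelf is loaded as asked and handed in at about 47 s: the tumbler, both props, the bridge and the vase are upright, in place and centred to within about 1–2 mm by the cameras, and the mug and jar were left untouched.

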